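# Fit the snug spacer beside the transformer

### The job

Of the three white spacer blocks on the bench, find the one that slides snugly down into the gap between the two flared metal walls that stand between the heat sink and the transformer of the open power-supply chassis: one is too thick to go in and one would sit loose. Leave the snug one standing upright in the gap, all the way down on the tray and about midway along the gap, and leave the other two standing upright on the bench, not on the chassis.

Things in the scene. Friction and masses are not known exactly. Their poses are not given: they have to be found in the camera images.
- gap (a point): Slot in a fixed open chassis (tray 4 mm thick, 200 x 220) between two metal walls, fins on one side, transformer on the other. 34 mm wide, 90 long, open at ends and top; walls straight for 28 mm, then flaring 45 deg to a mouth 58 wide, 40 mm above the tray floor. Point: on tray floor, mid-width, mid-length; x along the slot, y across towards the heat sink, z up. Turned up to 0.4 rad.
- spacer_thin_c (a point): The thin one of three white nylon spacers, alike but for thickness, standing loose. Foot block 44 mm long (x), 18 thick (y), 45 high; on it a central grip tab 34 long (x), 12 thick (y), 40 high: 85 tall in all. Point: its centre, half-way up, 42.5 mm above its underside; x along its length, y across its thickness, z up. Turned up to 0.4 rad; 30 to 130 g.
- spacer_middle_c (a point): The middle one of three white nylon spacers, alike but for thickness, standing loose. Foot block 44 mm long (x), 30 thick (y), 45 high; on it a central grip tab 34 long (x), 12 thick (y), 40 high: 85 tall in all. Point: its centre, half-way up, 42.5 mm above its underside; x along its length, y across its thickness, z up. Turned up to 0.4 rad; 30 to 130 g.
- spacer_thick_c (a point): The thick one of three white nylon spacers, alike but for thickness, standing loose. Foot block 44 mm long (x), 42 thick (y), 45 high; on it a central grip tab 34 long (x), 12 thick (y), 40 high: 85 tall in all. Point: its centre, half-way up, 42.5 mm above its underside; x along its length, y across its thickness, z up. Turned up to 0.4 rad; 30 to 130 g.
Not all that is in view belongs to the job. What is shaped like the part that bears spacer_middle_c but blue or turquoise is not meant. Leave any yellow look-alike of the part that bears spacer_thin_c alone.

How it is judged:
By the outcome, as a careful person would: the job done as asked, in the order asked, and still so for the second after the job is handed in, with the robot touching nothing.
It also fails if it takes over 42 s, if anything falls off the work surface, if the arm or the gripper's body presses on something with over 40 N, if the wrist force passes 120 N, or if a joint passes its speed limit or range.

### The arm

A 6-joint arm with a two-finger parallel gripper is mounted at the origin on the work surface. World frame = base frame: x ahead of the robot, y to its left, z up, the work surface at z = 0. Lengths are in m, angles in rad, forces in N, time in s.
With the tool pointing down it reaches from about 0.3 to 0.875 m from the base axis. Payload 6.4 kg.
Tool frame: the origin (TCP) lies on the centre line of the jaws, within the pads' length; the fingertips stand 8 mm ahead of it and the grasp point (between the pads) lies 11 mm behind it (r.nose_length is the distance from the TCP to the fingertips, in m); z points along the fingers, x is the direction in which the jaws open and shut, and the axes are right-handed (so a half turn about z gives the same grasp; the last joint's range is limited). The gripper opens to 85 mm and grips with 20 to 120 N. Pads are 22 mm wide; open, the fingers measure 114 mm over their backs; the gripper's body (76 mm by 85 mm) begins 54 mm behind the grasp point. The pads swing forward as they close: fully open they stand 13 mm farther back than shut.
Start: joints at [-1.326, 0.181, 1.607, -0, 1.354, -0.206], TCP at [0.251, -0.518, 0.239] pointing down, gripper open.
Joint ranges: [-2.99, 2.99], [-0.89, 2.07], [0.3, 2.58], [-1.14, 4.28], [0, 2.63], [-3.12, 3.12]. Speed limits (rad/s): [2.57, 2.57, 3.01, 3.14, 3.14, 3.14].

### API

Orientations are given as [roll, pitch, yaw] about the fixed x, y, z axes, in that order (R = Rz(yaw) Ry(pitch) Rx(roll)).
In Python, from rig import r gives the robot as it stands.
- The arm moves only by the tool carry_out, never from a script. Its argument "rows" is text: rows parted by semicolons, each of 7 numbers parted by spaces: the shift along the tool's x, y, z as a fraction of full scale, then the turn, a rotation vector about the tool's x, y, z as a fraction of full scale, then the gripper's target within -1 to 1 (fully open at 1, half-way at 0, shut at -1). A call has 1 to 12 rows; each row shifts and turns the pose as measured when the row begins, along the tool's axes as they then stand; what a row does not reach is not made up. Full scale, the value 1, is 40 mm for a shift and 90 degrees for a turn. A row lasts 1/8 s, in which the tool goes at most 62.5 mm and 10.7 degrees, less where a joint would pass 70% of its speed; a pose out of reach is approached as far as the arm can. A call with a number of a shift or a turn outside -1 to 1 is refused whole. A call with a gripper value outside its range is refused whole. The fingers move at their own pace and stop on an object; "newtons" is the grip in N (left out, the last holds). Time passes only in rows, so rows that do not move let the fingers close. It gives the time, the measured TCP pose, the force and the opening at its end, in the units of the state.
- r.get_state(): the state, without advancing time (a new reading comes with each control period).
- r.grab_frame(name): name is "side" or "top"; returns (picture, depth): 480x640x3 uint8, blue, green, red; 480x640 float32, m along the optical axis (not along the pixel's ray), 0 where there is no reading.
- r.get_calibration(name): a dict with "fx", "fy", "cx", "cy" (pixels), "rvec" (rotation vector, rad) and "tvec" (3), from world to camera coordinates, as OpenCV has them. Camera axes: x right, y down, z forward; pixel columns grow to the right and rows downward; lengths in m; the calibration is good to about 2 mm. A picture is of the moment at which its call begins. get_calibration takes no time and is no camera call.
- r.job_done(): hands the job in, once; it reports no verdict.
The state is a dict: "t": time; "q": joint angles; "dq": joint speeds; "effort": joint torques, N m; "tool_pos": TCP position; "eef_rot": TCP orientation; "contact_force": force on the tool from outside, world axes, zero at the start; "moment": the same for the moment, N m; "gripper_width": finger opening in m.
Only numpy, scipy, OpenCV 4.12 (cv2) and the standard library are available. Lean on these libraries where they do the work, as an engineer would, in place of code of your own. Each camera call takes 0.05 s, during which the arm holds its last target.

## Working session

There is one attempt and no reset: what is moved stays moved. The work goes in short steps, Python scripts to look and compute and a tool call to move; the robot and the scene stay as the last step left them, time stands still between calls to the robot, and variables do not carry over. Pictures are saved under pics/ and viewed, and the job is handed in when it is done.

Besides the shell and the picture viewer there is one more tool, called after "Call:" by a JSON object that holds its "fn" and its "kwargs", one argument or row to a line. carry_out: Moves the arm, as the interface text tells. Shift numbers are shares of 40 mm and turn numbers shares of 90 degrees, none past 1 either way. Its arguments: {"type":"object","properties":{"rows":{"type":"string"},"newtons":{"type":"number"}},"required":["rows"]}

```bash
mkdir -p pics; ls; python3 - <<'E'
from rig import r
import cv2,numpy as np
for n in("top","side"):
    p,d=r.grab_frame(n); cv2.imwrite(f"pics/{n}0.png",p); np.save(f"pics/{n}0.npy",d); print(n,r.get_calibration(n))
print(r.get_state())
E
```

```text
pics
top {'fx': 472.7669720053426, 'fy': 472.7669720053426, 'cx': 318.76409209181884, 'cy': 238.533275049261, 'rvec': array([ 2.22006845, -2.17007833,  0.09573388]), 'tvec': array([-0.06068549,  0.511177  ,  0.7280366 ])}
side {'fx': 512.3669415103948, 'fy': 512.3669415103948, 'cx': 324.82251315815245, 'cy': 238.3296072977408, 'rvec': array([ 0.76509508, -2.41235009,  1.33302066]), 'tvec': array([0.39679036, 0.23522309, 0.74237125])}
{'t': 0.1, 'q': array([-1.32627218e+00,  1.81512294e-01,  1.60790036e+00, -1.50352557e-05,
        1.35380687e+00, -2.06317743e-01]), 'dq': array([ 0.00053153, -0.00235914, -0.00175247,  0.00027084,  0.00096971,
        0.00035968]), 'effort': array([ 9.04454937e-04, -4.45875120e+01, -3.52235270e+01, -2.94288975e-04,
        4.14193841e-03,  3.90625388e-06]), 'tool_pos': array([ 0.25042305, -0.51706299,  0.23845232]), 'eef_rot': array([-3.14127374e+00,  1.59536981e-03, -1.11995093e+00]), 'contact_force': array([0.66852791, 0.95401689, 0.00613822]), 'moment': array([-0.01366521,  0.02089504, -0.01019176]), 'gripper_width': 0.08505966948952619}
```

View pics/top0.png

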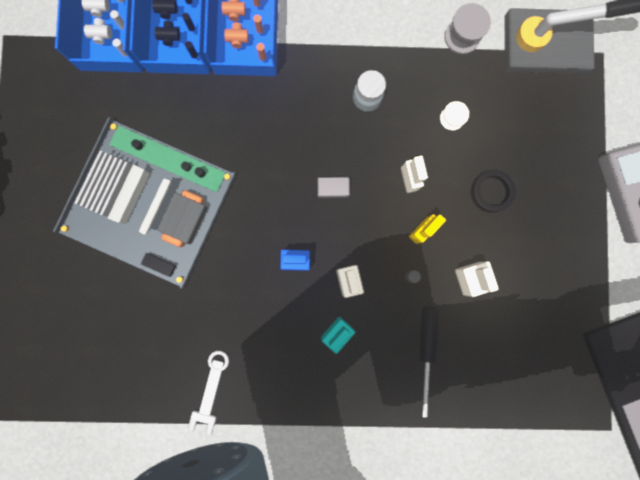

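View pics/side0.png

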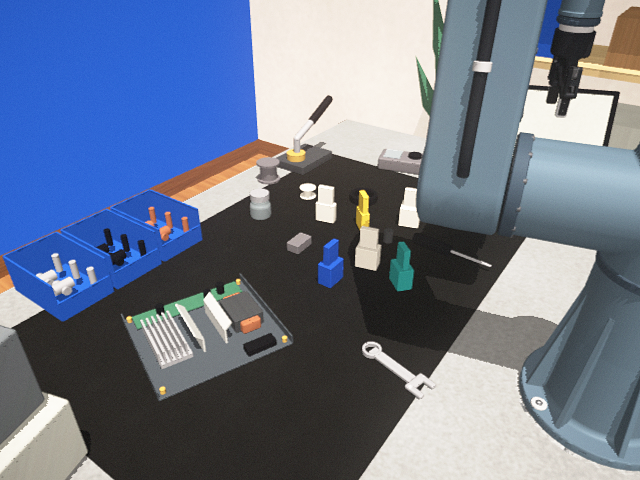

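The top view shows white spacers at about (415,173), (350,281) and (477,279), and the gap at about (140,200) between the walls. Next I'll measure them using depth.

```bash
cat > h.py <<'E'
import numpy as np,cv2
from rig import r
def cloud(n,d):
    c=r.get_calibration(n);R=cv2.Rodrigues(c["rvec"])[0]
    v,u=np.mgrid[0:480,0:640]
    P=np.stack([(u-c["cx"])/c["fx"]*d,(v-c["cy"])/c["fy"]*d,d],-1)
    W=(P-c["tvec"])@R; W[d==0]=np.nan
    return W
def rect(P,name=""):
    (cx,cy),(w,h),a=cv2.minAreaRect((P[:,:2]*1000).astype(np.float32))
    if w<h: w,h,a=h,w,a+90
    a=(a+90)%180-90
    print(name,"c %.1f %.1f  L %.1f W %.1f  long-axis deg %.1f n %d"%(cx,cy,w,h,a,len(P)))
E
python3 - <<'E'
from h import *
p=cv2.imread("pics/top0.png");d=np.load("pics/top0.npy");W=cloud("top",d)
print("bench z",np.nanmedian(W[300:340,480:560,2]), (d==0).sum())
for (u,v) in((415,173),(350,281),(477,279)):
    s=np.s_[v-28:v+28,u-28:u+28]; Q=W[s].reshape(-1,3); col=p[s].reshape(-1,3).astype(int)
    wh=(col.min(1)>90)&(col.max(1)-col.min(1)<60)
    for lo,hi in((.075,.095),(.038,.052)):
        m=(Q[:,2]>lo)&(Q[:,2]<hi)&wh; 
        if m.sum()>5: rect(Q[m],f"{u},{v} z{np.median(Q[m,2]):.4f}")
s=np.s_[110:290,50:240];Q=W[s];z=Q[...,2]
im=np.clip(z*1000*4,0,255).astype(np.uint8); im=cv2.applyColorMap(cv2.resize(im,None,fx=3,fy=3,interpolation=0),cv2.COLORMAP_JET);cv2.imwrite("pics/z.png",im)
cv2.imwrite("pics/ch.png",cv2.resize(p[s],None,fx=3,fy=3,interpolation=0))
for q in((140,200),(145,195),(135,210),(126,192),(154,206),(140,190),(100,180)): print(q,W[q[1],q[0]].round(4))
for n in("spacers",): 
  cv2.imwrite("pics/sp.png",cv2.resize(p[140:310,320:510],None,fx=3,fy=3,interpolation=0))
E
```

```text
bench z 0.0002703890590734425 1159
415,173 z0.0843 c 615.3 -193.6  L 33.6 W 12.6  long-axis deg 13.8 n 223
415,173 z0.0445 c 614.9 -193.1  L 43.5 W 18.0  long-axis deg 15.1 n 161
350,281 z0.0847 c 447.5 -97.4  L 33.6 W 12.0  long-axis deg 14.7 n 207
350,281 z0.0446 c 447.4 -97.5  L 43.9 W 30.1  long-axis deg 14.8 n 343
477,279 z0.0845 c 455.5 -295.6  L 33.7 W 13.2  long-axis deg 19.0 n 251
477,279 z0.0449 c 455.1 -295.4  L 44.1 W 42.4  long-axis deg 18.6 n 460
(140, 200) [0.5691 0.2401 0.0013]
(145, 195) [0.577  0.2316 0.0037]
(135, 210) [0.5524 0.2466 0.0032]
(126, 192) [0.5756 0.2485 0.0383]
(154, 206) [0.5549 0.2044 0.0398]
(140, 190) [0.5842 0.2383 0.0084]
(100, 180) [0.594 0.291 0.034]<stdin>:11: RuntimeWarning: invalid value encountered in cast
```

View pics/z.png

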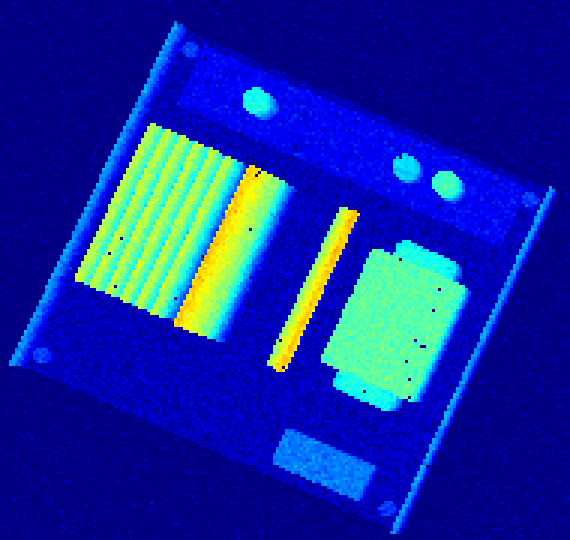

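View pics/ch.png

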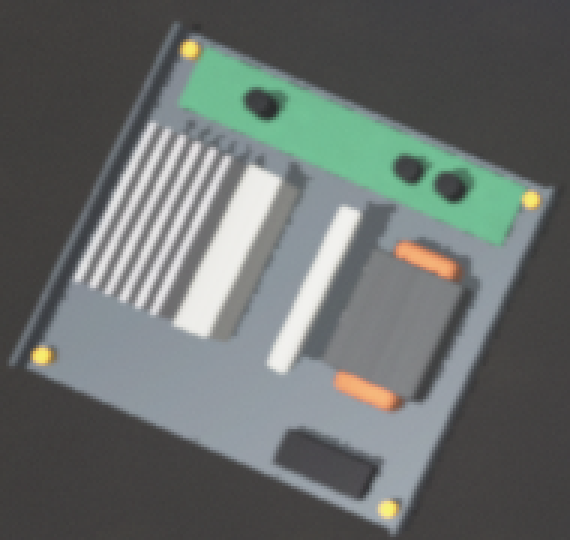

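View pics/sp.png

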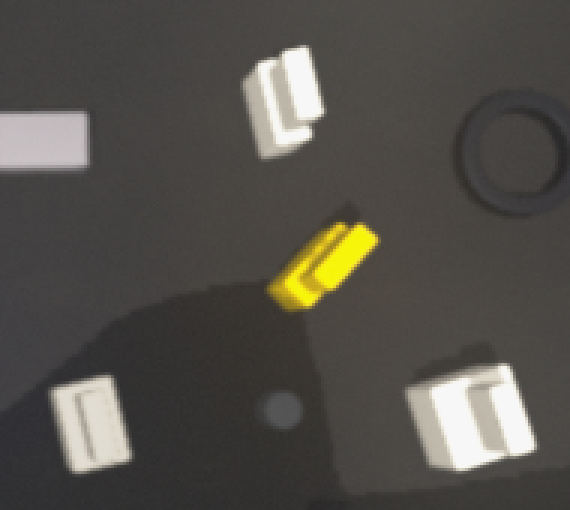

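Thicknesses came out at 18, 30 and 42 mm, so the middle spacer is at (447.5,-97.5) mm, turned 14.8°. Next I'll fit the gap.

```bash
python3 - <<'E'
from h import *
p=cv2.imread("pics/top0.png");d=np.load("pics/top0.npy");W=cloud("top",d)
S=p.astype(int)
s=np.zeros((480,640),bool); s[110:290,50:240]=1
m=s&(W[...,2]>.030)&(W[...,2]<.06)
n,l,st,_=cv2.connectedComponentsWithStats(m.astype(np.uint8))
for i in range(1,n):
    if st[i,4]>60: rect(W[l==i],f"comp {i} {st[i]}")
# side strips: tray outer rect
tr=s&(W[...,2]>.002)&(W[...,2]<.06);rect(W[tr],"tray")
# right wall
i=l[206,154] or l[207,150]; 
Q=W[l==i]; c=Q[:,:2].mean(0);
# local frame using tray angle
for a in (20.,22.,24.,):
  pass
a=cv2.minAreaRect((Q[:,:2]*1000).astype(np.float32))
vx,vy,_,_=cv2.fitLine((Q[:,:2]*1000).astype(np.float32),cv2.DIST_L2,0,.01,.01).ravel();print("right wall dir",np.degrees(np.arctan(vy/vx)))
ang=np.arctan(vy/vx);ex=np.array([np.cos(ang),np.sin(ang)]);ey=np.array([-ex[1],ex[0]])
C=np.array([.569,.23]);A=W[s];L=A[:,:2]-C;x=L@ex;y=L@ey
k=(abs(x)<.03)
for b in np.arange(-.05,.05,.002):
    q=k&(y>=b)&(y<b+.002)
    if q.sum():print("%.0f n%d z med %.1f min %.1f max %.1f"%(b*1e3,q.sum(),*(1e3*np.nanpercentile(A[q,2],[50,3,97]))))
for nm,yl,yh in(("R",-.035,-.02),("L",.02,.04)):
    q=(y>yl)&(y<yh)&(A[:,2]>.035)&(A[:,2]<.06);print(nm,"x",np.percentile(x[q],[0,1,99,100])*1e3,"y",np.percentile(y[q],[1,50,99])*1e3)
E
```

```text
comp 1 [  75  151   48   62 1069] c 591.9 293.2  L 89.9 W 38.8  long-axis deg -22.5 n 1069
comp 2 [100 162  28  54 200] c 582.1 269.9  L 89.2 W 5.2  long-axis deg -22.1 n 200
comp 3 [108 165  35  57 709] c 573.9 250.0  L 89.9 W 15.6  long-axis deg -21.5 n 709
comp 5 [139 179  31  55 400] c 555.6 205.8  L 89.5 W 14.9  long-axis deg -23.0 n 400
comp 8 [167 199  19  19  87] c 553.2 174.2  L 34.7 W 20.9  long-axis deg -30.0 n 87
comp 14 [186 202  16  31  92] c 539.3 145.4  L 48.4 W 12.2  long-axis deg -17.1 n 92
comp 25 [164 216  24  26 130] c 520.1 170.3  L 38.9 W 35.0  long-axis deg 15.6 n 130
tray c 571.3 233.8  L 306.0 W 292.4  long-axis deg -88.0 n 17124
right wall dir -22.596298
-50 n45 z med 29.2 min 27.5 max 31.4
-48 n52 z med 29.6 min 27.3 max 31.4
-46 n46 z med 29.2 min 27.2 max 31.3
-44 n3 z med 28.0 min 25.7 max 28.5
-36 n52 z med 4.9 min 2.6 max 43.7
-34 n109 z med 41.1 min 2.0 max 45.0
-32 n78 z med 5.0 min 1.1 max 43.3
-30 n78 z med 5.3 min 1.4 max 41.4
-28 n83 z med 5.4 min 1.3 max 39.6
-26 n76 z med 4.8 min 1.4 max 37.3
-24 n93 z med 7.8 min 1.7 max 35.1
-22 n25 z med 32
[... 486 characters left out ...]
4 n133 z med 28.9 min 3.7 max 34.6
16 n75 z med 34.4 min 31.6 max 37.4
18 n74 z med 37.0 min 33.6 max 40.4
20 n72 z med 38.8 min 35.9 max 42.5
22 n78 z med 41.0 min 38.1 max 44.4
24 n58 z med 43.2 min 40.3 max 45.0
26 n26 z med 42.4 min 40.5 max 43.6
28 n2 z med 39.8 min 39.5 max 40.0
38 n32 z med 26.4 min 14.1 max 37.2
40 n255 z med 25.8 min 12.6 max 36.8
42 n42 z med 35.1 min 33.0 max 37.1
44 n1 z med 33.3 min 33.3 max 33.3
46 n3 z med 31.4 min 30.0 max 34.7
48 n150 z med 30.7 min 24.3 max 37.0
R x [-47.89348234 -46.73607791  40.97922561  41.67545034] y [-34.54104104 -30.46032212 -23.97249503]
L x [-48.010495   -46.99385366  40.99988081  41.70387607] y [20.09484104 23.32520832 39.75246307]
```

```bash
python3 - <<'E'
from h import *
d=np.load("pics/top0.npy");W=cloud("top",d)
print("cam", -cv2.Rodrigues(r.get_calibration("top")["rvec"])[0].T@r.get_calibration("top")["tvec"])
s=np.zeros((480,640),bool); s[110:290,50:240]=1
ang=np.radians(-22.4);ex=np.array([np.cos(ang),np.sin(ang)]);ey=np.array([-ex[1],ex[0]])
C=np.array([.569,.23]);A=W[s];L=A[:,:2]-C;x=L@ex;y=L@ey;z=A[:,2]
for nm,yl,yh in(("R",-.037,-.018),("L",.012,.026)):
    q=(y>yl)&(y<yh)&(z>.030)&(z<.05)&(abs(x)<.045)
    for lo,hi in((-.045,-.015),(-.015,.015),(.015,.045)):
        k=q&(x>lo)&(x<hi); f=np.polyfit(z[k],y[k],1)
        print(nm,k.sum(),"slope",f[0].round(2),"y at z=.038: %.1f"%(1e3*np.polyval(f,.038)),"y pct",np.percentile(y[k],[1,99])*1e3)
E
```

```text
cam [ 0.46099794 -0.03589284  0.76237429]
R 135 slope -1.06 y at z=.038: -27.3 y pct [-34.27917206 -20.44510498]
R 135 slope -1.08 y at z=.038: -27.3 y pct [-34.36163751 -20.4534365 ]
R 118 slope -1.03 y at z=.038: -27.3 y pct [-34.90180921 -20.69907711]
L 224 slope 0.82 y at z=.038: 20.1 y pct [12.8739205  25.53444309]
L 225 slope 0.83 y at z=.038: 19.9 y pct [13.50357986 25.73642245]
L 195 slope 0.8 y at z=.038: 20.0 y pct [13.26760394 25.50667059]
```

Call:
{"fn": "carry_out", "kwargs": {
  "rows": "0 0 0 0 0 0.061 0; 0 0 0 0 0 0.061 0; -0.8 -0.68 0 0 0 0 0; -0.8 -0.68 0 0 0 0 0; -0.8 -0.68 0 0 0 0 0; -0.8 -0.68 0 0 0 0 0; -0.8 -0.68 0 0 0 0 0; -0.8 -0.68 0 0 0 0 0; -0.8 -0.68 0 0 0 0 0; -0.8 -0.68 0 0 0 0 0; 0 0 0 0 0 0 0",
  "newtons": 40
}}

```text
t: 1.48
tool_pos: [0.3994, -0.2034, 0.2351]
eef_rot: [3.141, 0.01, -1.32]
contact_force: [-0.3, -0.2, 1.2]
gripper_width: 0.0423
```

```bash
cat >> h.py <<'E'
from scipy.spatial.transform import Rotation as Ro
def go(pos,yawdeg):
    s=r.get_state();R=Ro.from_euler("xyz",s["eef_rot"]);T=Ro.from_euler("xyz",[180,0,yawdeg],degrees=True)
    print("t",s["t"],"pos",s["tool_pos"].round(4),"yaw",np.degrees(s["eef_rot"]).round(2),"w",s["gripper_width"].round(4),"F",s["contact_force"].round(1))
    print("shift/40mm",(R.inv().apply(np.array(pos)-s["tool_pos"])/.04).round(3),"turn/90",((R.inv()*T).as_rotvec()/(np.pi/2)).round(4))
E
python3 -c "
from h import *
go([.4475,-.0975,.16],-75.2)"
```

```text
Traceback (most recent call last):
  File "h.py", line 17, in go
    print("t",s["t"],"pos",s["tool_pos"].round(4),"yaw",np.degrees(s["eef_rot"]).round(2),"w",s["gripper_width"].round(4),"F",s["contact_force"].round(1))
                                                                                              ^^^^^^^^^^^^^^^^^^^^^^^^
AttributeError: 'float' object has no attribute 'round'
```

```bash
sed -i 's/s\["gripper_width"\].round(4)/round(s["gripper_width"],4)/' h.py
python3 -c "
from h import *
go([.4475,-.0975,.16],-75.2)"
```

```text
t 1.475 pos [ 0.3994 -0.2034  0.2351] yaw [179.95   0.56 -75.66] w 0.0423 F [-0.3 -0.2  1.2]
shift/40mm [-2.249 -1.824  1.898] turn/90 [ 0.0006  0.0063 -0.0051]
```

Call:
{"fn": "carry_out", "kwargs": {
  "rows": "-0.56 -0.46 0.2 0 0.006 -0.005 0; -0.56 -0.46 0.3 0 0 0 0; -0.56 -0.46 0.5 0 0 0 0; -0.56 -0.45 0.5 0 0 0 0; 0 0 0.4 0 0 0 0; 0 0 0 0 0 0 0"
}}

```text
t: 2.22
tool_pos: [0.4477, -0.0992, 0.1563]
eef_rot: [3.139, -0.002, -1.315]
contact_force: [-0.8, -0.3, 0.6]
gripper_width: 0.043
```

```bash

python3 -c "
from h import *
go([.4475,-.0975,.06],-75.2)
p,d=r.grab_frame('top');cv2.imwrite('pics/t1.png',p)
p,d=r.grab_frame('side');cv2.imwrite('pics/s1.png',p)"
```

```text
t 2.225 pos [ 0.4477 -0.0992  0.1563] yaw [ 1.7983e+02 -1.0000e-01 -7.5340e+01] w 0.043 F [-0.8 -0.3  0.6]
shift/40mm [-0.047 -0.014  2.408] turn/90 [ 0.0019 -0.0011 -0.0015]
```

View pics/s1.png

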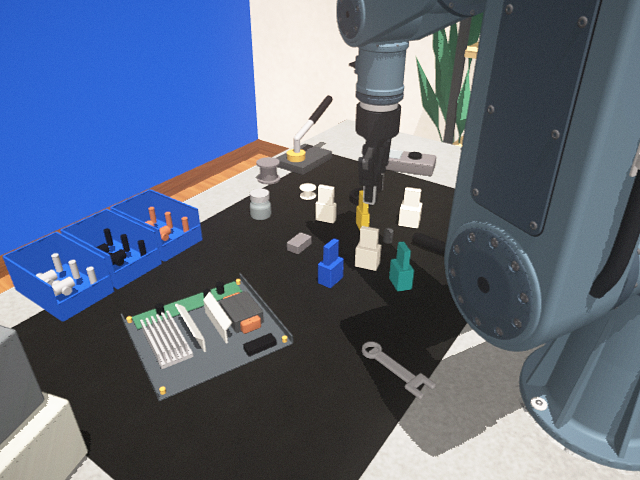

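The gripper hangs straight above the middle spacer (side pixel 368,245), so I'll descend and grip.

Call:
{"fn": "carry_out", "kwargs": {
  "rows": "-0.04 -0.01 0.5 0 0 0 0; 0 0 0.5 0 0 0 0; 0 0 0.5 0 0 0 0; 0 0 0.5 0 0 0 0; 0 0 0.3 0 0 0 0; 0 0 0 0 0 0 0"
}}

```text
t: 3.08
tool_pos: [0.4533, -0.1051, 0.0698]
eef_rot: [-3.133, -0.012, -1.321]
contact_force: [0.5, -0.4, 0.0]
gripper_width: 0.0424
```

```bash

python3 -c "
from h import *
go([.4475,-.0975,.06],-75.2)"
```

```text
t 3.075 pos [ 0.4533 -0.1051  0.0698] yaw [-179.52   -0.71  -75.7 ] w 0.0424 F [ 0.5 -0.4  0. ]
shift/40mm [-0.223  0.096  0.24 ] turn/90 [-0.0053 -0.0079 -0.0056]
```

Call:
{"fn": "carry_out", "kwargs": {
  "rows": "-0.22 0.1 0.08 -0.005 -0.008 -0.005 0; 0 0 0 0 0 0 0"
}}

```text
t: 3.32
tool_pos: [0.4477, -0.0977, 0.0676]
eef_rot: [-3.14, -0.0, -1.313]
contact_force: [0.0, -1.1, -0.1]
gripper_width: 0.0427
```

```bash

python3 -c "
from h import *
go([.4475,-.0975,.06],-75.2)"
```

```text
t 3.325 pos [ 0.4477 -0.0977  0.0676] yaw [-1.7992e+02 -2.0000e-02 -7.5240e+01] w 0.0427 F [ 0.  -1.1 -0.1]
shift/40mm [-0.007  0.005  0.19 ] turn/90 [-0.0009 -0.0002 -0.0004]
```

Call:
{"fn": "carry_out", "kwargs": {
  "rows": "0 0 0.19 0 0 0 0; 0 0 0 0 0 0 -1; 0 0 0 0 0 0 -1; 0 0 0 0 0 0 -1; 0 0 0 0 0 0 -1; 0 0 0 0 0 0 -1",
  "newtons": 50
}}

```text
t: 4.08
tool_pos: [0.4484, -0.0979, 0.0603]
eef_rot: [-3.139, -0.002, -1.313]
contact_force: [-1.1, 0.1, -0.4]
gripper_width: 0.0115
```

```bash

python3 -c "
from h import *
go([.5648,.2278,.19],-112.4)"
```

```text
t 4.075 pos [ 0.4484 -0.0979  0.0603] yaw [-1.7985e+02 -9.0000e-02 -7.5210e+01] w 0.0115 F [-1.1  0.1 -0.4]
shift/40mm [-7.124 -4.901 -3.241] turn/90 [-1.900e-03 -4.000e-04  4.132e-01]
```

Call:
{"fn": "carry_out", "kwargs": {
  "rows": "0 0 -0.4 0 0 0 -1; 0 0 -0.7 0 0 0 -1; 0 0 -0.7 0 0 0 -1; 0 0 -0.7 0 0 0 -1; 0 0 -0.6 0 0 0 -1; 0 0 0 0 0 0 -1"
}}

```text
t: 4.82
tool_pos: [0.4485, -0.098, 0.1934]
eef_rot: [-3.136, -0.004, -1.313]
contact_force: [-0.1, -0.3, 0.3]
gripper_width: 0.011
```

```bash

python3 -c "
from h import *
go([.5648,.2278,.19],-112.4)
p,d=r.grab_frame('side');cv2.imwrite('pics/s2.png',p)"
```

```text
t 4.825 pos [ 0.4485 -0.098   0.1934] yaw [-179.68   -0.24  -75.21] w 0.011 F [-0.1 -0.3  0.3]
shift/40mm [-7.133 -4.889  0.083] turn/90 [-0.0043 -0.0014  0.4133]
```

View pics/s2.png

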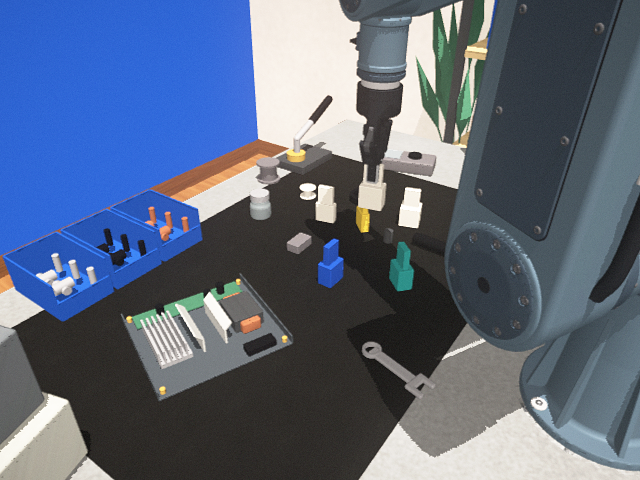

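The spacer is lifted and held at (373,190). Next I'll carry it over to the gap.

Call:
{"fn": "carry_out", "kwargs": {
  "rows": "-0.4 -0.25 0 0 0 0 -1; -0.65 -0.45 0 0 0 0 -1; -0.65 -0.45 0 0 0 0 -1; -0.65 -0.45 0 0 0 0 -1; -0.65 -0.45 0 0 0 0 -1; -0.65 -0.45 0 0 0 0 -1; -0.65 -0.45 0 0 0 0 -1; -0.65 -0.45 0 0 0 0 -1; -0.65 -0.45 0 0 0 0 -1; -0.65 -0.45 0 0 0 0 -1; -0.4 -0.25 0 0 0 0 -1; 0 0 0 0 0 0 -1"
}}

```text
t: 6.38
tool_pos: [0.5494, 0.2153, 0.1747]
eef_rot: [3.12, 0.004, -1.315]
contact_force: [-1.1, -0.1, -1.8]
gripper_width: 0.0111
```

```bash

python3 -c "
from h import *
go([.5648,.2278,.17],-112.4)"
```

```text
t 6.375 pos [0.5494 0.2153 0.1747] yaw [178.77   0.25 -75.36] w 0.0111 F [-1.1 -0.1 -1.8]
shift/40mm [-0.204 -0.454  0.108] turn/90 [ 0.0141 -0.0017  0.4116]
```

Call:
{"fn": "carry_out", "kwargs": {
  "rows": "-0.2 -0.45 0 0.014 0 0 -1; 0 0 0 0 0 0.1 -1; 0 0 0 0 0 0.1 -1; 0 0 0 0 0 0.1 -1; 0 0 0 0 0 0.1 -1; 0 0 0 0 0 0 -1"
}}

```text
t: 7.12
tool_pos: [0.5686, 0.2252, 0.1737]
eef_rot: [-3.139, 0.006, -1.967]
contact_force: [0.1, -0.5, -0.4]
gripper_width: 0.0116
```

```bash

python3 -c "
from h import *
go([.5648,.2278,.15],-112.4)
p,d=r.grab_frame('top');cv2.imwrite('pics/t3.png',p);np.save('pics/t3.npy',d)
p,d=r.grab_frame('side');cv2.imwrite('pics/s3.png',p)"
```

```text
t 7.125 pos [0.5686 0.2252 0.1737] yaw [-179.87    0.35 -112.72] w 0.0116 F [ 0.1 -0.5 -0.4]
shift/40mm [-0.02   0.114  0.591] turn/90 [-0.0015  0.0039 -0.0036]
```

View pics/s3.png

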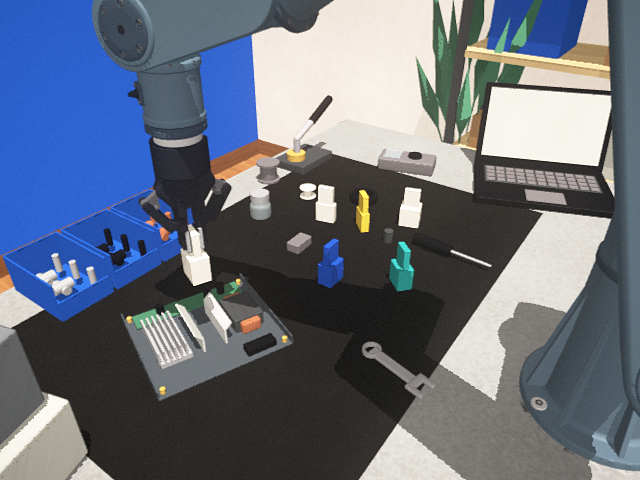

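View pics/t3.png

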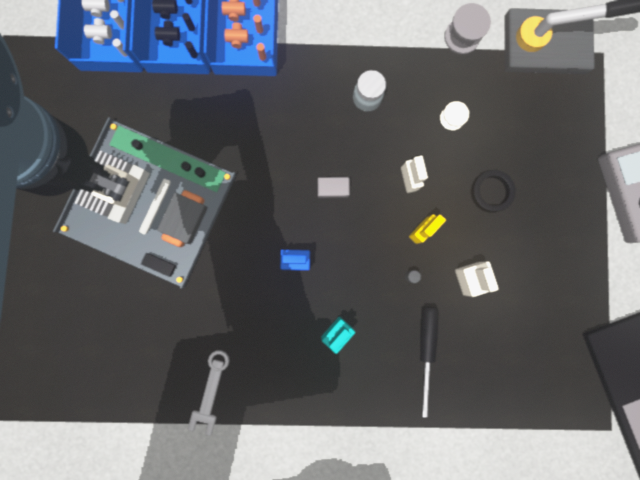

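The spacer is upright over the gap in both views. I'll go down to just above the mouth and re-centre.

Call:
{"fn": "carry_out", "kwargs": {
  "rows": "-0.02 0.11 0.1 -0.001 0.004 -0.004 -1; 0 0 0.3 0 0 0 -1; 0 0 0.3 0 0 0 -1; 0 0 0.3 0 0 0 -1; 0 0 0.3 0 0 0 -1; 0 0 0 0 0 0 -1"
}}

```text
t: 7.98
tool_pos: [0.5635, 0.2276, 0.1163]
eef_rot: [3.14, -0.002, -1.954]
contact_force: [-0.0, 0.7, -1.3]
gripper_width: 0.0115
```

```bash

python3 -c "
from h import *
go([.5648,.2278,.11],-112.4)"
```

```text
t 7.975 pos [0.5635 0.2276 0.1163] yaw [ 1.7990e+02 -1.2000e-01 -1.1196e+02] w 0.0115 F [-0.   0.7 -1.3]
shift/40mm [-0.017 -0.03   0.157] turn/90 [ 0.0011 -0.0013  0.0048]
```

Call:
{"fn": "carry_out", "kwargs": {
  "rows": "-0.02 -0.03 0.1 0.001 -0.001 0.005 -1; 0 0 0.14 0 0 0 -1; 0 0 0.14 0 0 0 -1; 0 0 0.14 0 0 0 -1; 0 0 0.14 0 0 0 -1; 0 0 0 0 0 0 -1"
}}

```text
t: 8.72
tool_pos: [0.5658, 0.228, 0.089]
eef_rot: [-3.14, 0.001, -1.963]
contact_force: [0.4, -0.6, 0.1]
gripper_width: 0.0114
```

```bash

python3 -c "
from h import *
go([.5648,.2278,.064],-112.4)
p,d=r.grab_frame('top');cv2.imwrite('pics/t4.png',cv2.resize(p[110:290,50:240],None,fx=3,fy=3))
p,d=r.grab_frame('side');cv2.imwrite('pics/s4.png',cv2.resize(p[180:400,100:310],None,fx=2.7,fy=2.7))"
```

```text
t 8.725 pos [0.5658 0.228  0.089 ] yaw [-1.7991e+02  3.0000e-02 -1.1245e+02] w 0.0114 F [ 0.4 -0.6  0.1]
shift/40mm [0.015 0.022 0.624] turn/90 [-0.001   0.0004 -0.0005]
```

View pics/s4.png

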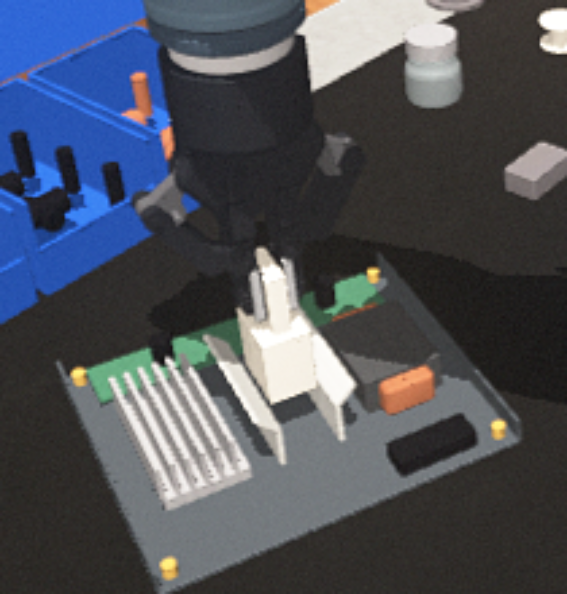

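View pics/t4.png

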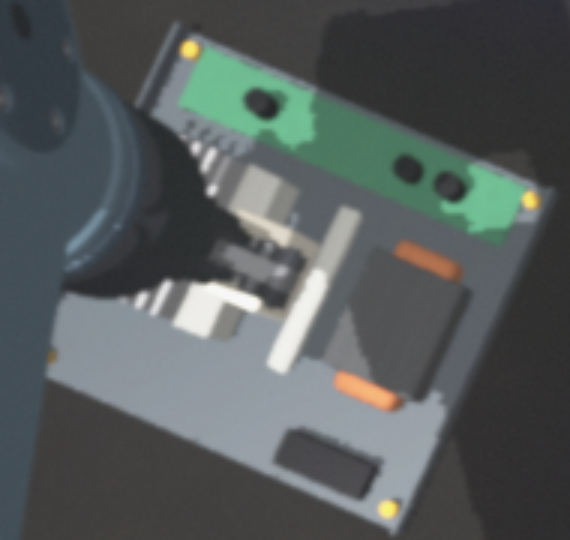

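The foot is centred between the walls and I see no contact force, so I'll go on down gently.

Call:
{"fn": "carry_out", "kwargs": {
  "rows": "0.015 0.02 0.08 0 0 0 -1; 0 0 0.1 0 0 0 -1; 0 0 0.1 0 0 0 -1; 0 0 0 0 0 0 -1"
}}

```text
t: 9.32
tool_pos: [0.5655, 0.228, 0.078]
eef_rot: [-3.139, 0.002, -1.962]
contact_force: [-0.2, -0.7, 0.5]
gripper_width: 0.011
```

```bash

python3 -c "
from h import *
go([.5648,.2278,.064],-112.4)"
```

```text
t 9.325 pos [0.5655 0.228  0.078 ] yaw [-1.7982e+02  9.0000e-02 -1.1244e+02] w 0.011 F [-0.2 -0.7  0.5]
shift/40mm [0.01  0.015 0.351] turn/90 [-0.0019  0.001  -0.0005]
```

Call:
{"fn": "carry_out", "kwargs": {
  "rows": "0.01 0.015 0.1 -0.002 0.001 0 -1; 0 0 0.1 0 0 0 -1; 0 0 0.08 0 0 0 -1; 0 0 0 0 0 0 -1"
}}

```text
t: 9.82
tool_pos: [0.5647, 0.2278, 0.0659]
eef_rot: [3.141, -0.0, -1.963]
contact_force: [0.2, 0.3, -0.2]
gripper_width: 0.0117
```

```bash

python3 -c "
from h import *
go([.5648,.2278,.064],-112.4)"
```

```text
t 9.825 pos [0.5647 0.2278 0.0659] yaw [ 1.7997e+02 -1.0000e-02 -1.1244e+02] w 0.0117 F [ 0.2  0.3 -0.2]
shift/40mm [-0.002 -0.003  0.048] turn/90 [ 0.0003 -0.0001 -0.0005]
```

Call:
{"fn": "carry_out", "kwargs": {
  "rows": "0 0 0.05 0 0 0 -1; 0 0 0.03 0 0 0 -1; 0 0 0 0 0 0 -1"
}}

```text
t: 10.2
tool_pos: [0.5653, 0.228, 0.0647]
eef_rot: [-3.141, 0.0, -1.962]
contact_force: [0.3, 0.2, -0.0]
gripper_width: 0.0115
```

Call:
{"fn": "carry_out", "kwargs": {
  "rows": "0 0 0.05 0 0 0 -1; 0 0 0.03 0 0 0 -1"
}}

```text
t: 10.45
tool_pos: [0.5658, 0.2282, 0.0643]
eef_rot: [-3.14, 0.001, -1.962]
contact_force: [-5.9, -1.1, 9.9]
gripper_width: 0.0111
```

Contact at the expected height (0.0643 m, 10 N upward). I'll release and lift.

Call:
{"fn": "carry_out", "kwargs": {
  "rows": "0 0 0 0 0 0 -0.6; 0 0 0 0 0 0 -0.3; 0 0 0 0 0 0 0; 0 0 0 0 0 0 0; 0 0 -0.2 0 0 0 0; 0 0 -0.4 0 0 0 0; 0 0 -0.6 0 0 0 0; 0 0 -0.8 0 0 0 0; 0 0 -0.8 0 0 0 0; 0 0 0 0 0 0 0"
}}

```text
t: 11.7
tool_pos: [0.5669, 0.2284, 0.1848]
eef_rot: [-3.137, 0.003, -1.962]
contact_force: [0.0, -0.6, 0.1]
gripper_width: 0.0429
```

```bash

python3 -c "
from h import *
go([.5648,.2278,.2],-112.4)
p,d=r.grab_frame('side');cv2.imwrite('pics/s5.png',p)"
```

```text
t 11.7 pos [0.5669 0.2284 0.1848] yaw [-179.72    0.18 -112.41] w 0.0429 F [ 0.  -0.6  0.1]
shift/40mm [ 0.033  0.04  -0.38 ] turn/90 [-0.0031  0.002  -0.0001]
```

View pics/s5.png

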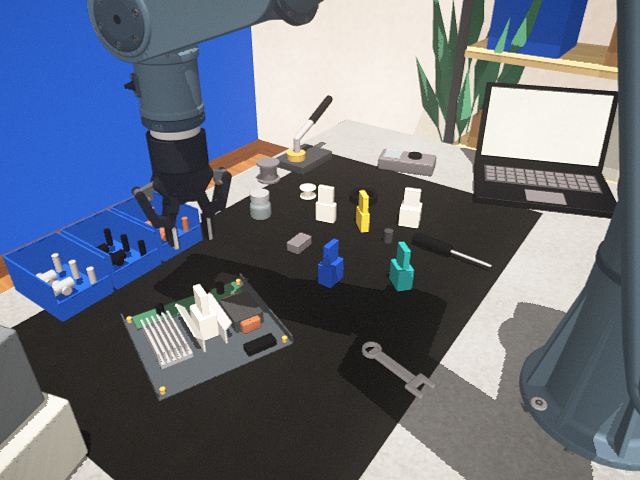

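The spacer stands in the gap at about (205,312). I'll move the arm aside (world -y) to check from above.

Call:
{"fn": "carry_out", "kwargs": {
  "rows": "0.5 0 -0.3 0 0 0 0; 0.8 0.4 -0.3 0 0 0 0; 0.8 0.5 0 0 0 0 0; 0.8 0.5 0 0 0 0 0; 0.8 0.5 0 0 0 0 0; 0.8 0.5 0 0 0 0 0; 0.5 0.2 0 0 0 0 0; 0 0 0 0 0 0 0"
}}

```text
t: 12.75
tool_pos: [0.3828, 0.0789, 0.2002]
eef_rot: [3.133, -0.004, -1.962]
contact_force: [0.0, 0.4, -0.1]
gripper_width: 0.0425
```

```bash
python3 - <<'E'
from h import *
p,d=r.grab_frame('top');cv2.imwrite('pics/t6.png',p)
W=cloud("top",d);s=np.zeros((480,640),bool); s[110:290,50:240]=1
Q=W[s];C=np.array([.5648,.2278]);near=np.linalg.norm(Q[:,:2]-C,axis=1)<.04
for lo,hi in((.075,.1),(.046,.054)):
    m=near&(Q[:,2]>lo)&(Q[:,2]<hi)
    if m.sum()>5: print(np.median(Q[m,2]));rect(Q[m]); print(np.percentile(Q[m,2],[5,95]))
W0=W
for (u,v) in((415,173),(477,279)):
    q=W[v-28:v+28,u-28:u+28].reshape(-1,3);m=(q[:,2]>.075)&(q[:,2]<.095);
    if m.sum()>5: rect(q[m],f"{u} z{np.median(q[m,2]):.4f}")
print(r.get_state()["t"],r.get_state()["tool_pos"])
E
```

```text
0.08770608018532468
 c 564.4 226.6  L 33.7 W 13.0  long-axis deg -20.9 n 271
[0.07815159 0.0899139 ]
0.04852937185229187
 c 561.3 218.7  L 45.7 W 43.6  long-axis deg 68.0 n 288
[0.04646425 0.05197814]
415 z0.0844 c 615.1 -193.5  L 33.6 W 12.7  long-axis deg 13.7 n 223
477 z0.0846 c 455.1 -295.3  L 34.0 W 12.6  long-axis deg 18.3 n 251
12.8 [0.38331596 0.07929476 0.20036067]
```

View pics/t6.png

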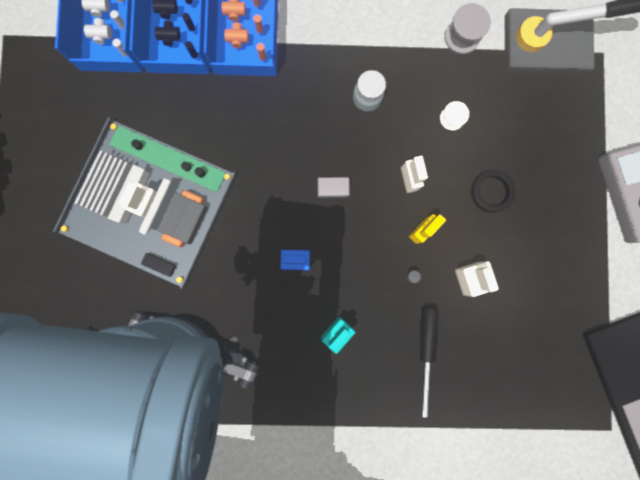

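The top view shows the middle spacer upright in the slot at (138,197). Its top is at 0.088 m, where 0.089 m means fully down. The thin and thick spacers haven't moved.

```bash
python3 -c "
from rig import r
print(r.job_done())"
```

```text
the job is handed in; nothing more can be done
None
```

The 30 mm (middle) spacer now stands upright in the gap, all the way down on the tray. I identified it from depth measurements of all three (18, 30 and 42 mm), carried it over to the gap and lowered it straight in. It touched the tray at the expected height with about 10 N. I handed the job in at about 12.8 s.

**Last checks (top camera):**
- **Height:** the spacer's top is at about 0.088 m, and fully seated should read 0.089 m.
- **Position:** its centre is about 1 mm from the gap's measured centre, and it is turned -21° against -22.4° for the slot.
- **Other spacers:** the thin and thick spacers stand upright on the bench where they were, and the look-alikes were not touched.
- **Robot:** the gripper is open and clear of everything.

One check was no use: my fit of the foot's outline also picked up the wall edges (it read 45.7 by 43.6 mm), so I relied on the tab and its height. No other check disagreed.

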